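# Turn over an iced oat biscuit on a high chair tray

### The arm

A 6-joint arm with a two-finger parallel gripper is mounted at the origin on the work surface. World frame = base frame: x ahead of the robot, y to its left, z up, the work surface at z = 0. Lengths are in m, angles in degrees, forces in N, time in s.
With the tool pointing down it reaches from about 0.325 to 0.85 m from the base axis. Payload 15.5 kg.
Tool frame: the origin (TCP) lies at the very end of the fingers, on their centre line; the grasp point (between the pads) lies arm.grip_depth behind it (arm.grip_depth is the distance from the TCP to the grasp point, in m); z points along the fingers, y is the line along which they close (so a half turn about z gives the same grasp; the last joint's range is limited). The gripper opens to 91 mm and grips with 3 to 60 N. Pads are 32 mm wide; open, the fingers measure 118 mm over their backs; the gripper's body (76 mm by 178 mm) begins 60 mm behind the grasp point.
Start: joints at [-74.513, 28.281, 77.091, -0, 74.628, -5.472], TCP at [0.224, -0.584, 0.214] pointing down, gripper open.
Joint ranges: [-166.48, 166.48], [-47.26, 123.95], [12.59, 153.08], [-70.14, 250.14], [6.76, 159.57], [-176.63, 176.63]. Speed limits (degrees/s): [108.29, 108.29, 147.25, 172.46, 172.46, 172.46].

### API

Orientations are given as a 3x3 rotation matrix whose columns are the frame's x, y, z axes.
In Python, from rig import arm gives the robot as it stands. Calls block until the motion is done:
- arm.move_to(position, orientation): joint-space move of the TCP to a pose.
- arm.move_l(position, orientation=None, feed=0.15): straight line of the TCP; orientation=None keeps the orientation; feed is the mean speed in m/s.
- arm.move_joints(angles): joint-space move.
- arm.grip(opening): finger opening in m; the grip force is fixed at half the most; returns when the fingers have stopped.
- arm.sleep(seconds).
- arm.solve_ik(position, orientation): joint angles nearest the present ones, or None.
- arm.snapshot(name): name is "side" or "top" or "wrist"; returns the picture (384x512x3 uint8, red, green, blue); there is no depth.
- arm.get_calibration(name): a dict with "intrinsics" (3x3 intrinsics, pixels), "cam_to_world" (4x4, takes a point from camera to world coordinates). Camera axes: x right, y down, z forward; pixel columns grow to the right and rows downward; lengths in m; the calibration is good to about 2 mm. A picture is of the moment at which its call begins: read the wrist's pose just before it. get_calibration takes no time and is no camera call; for the wrist camera it gives the pose at the moment of the call.
A pose or a line that the arm cannot do raises arm.Unreachable and nothing moves.
- arm.sign_off(): hands the job in; it is judged then, once.
Readings, each from a call of its own:
- arm.current_t(): time.
- arm.current_joint_positions(): joint angles.
- arm.current_dq(): joint speeds.
- arm.current_tau(): joint torques, N m.
- arm.current_ee_pos(): TCP position.
- arm.current_tool_rot(): TCP orientation.
- arm.current_force(): force on the tool from outside, world axes, zero at the start.
- arm.current_torque(): the same for the moment, N m.
- arm.current_width(): finger opening in m.
- arm.current_grasp_force(): force on a finger pad.
Only numpy, scipy, OpenCV 4.12 (cv2) and the standard library are available. Lean on these libraries where they do the work, as an engineer would, in place of code of your own. Each camera call takes 0.05 s, during which the arm holds its last target. There are 200 camera calls.

### The job

Pick up the spatula and use it to turn the oat biscuit over, so that it ends up lying flat on the raised half of the green plate with its pink iced side up, then stand the spatula back on its grey mat. Only the spatula may touch the biscuit, never the gripper; keep the biscuit low over the plate (do not lift it more than about 10 cm) and never let it come down on the tray. Leave the bowl, cup, snack container and spoon where they are.

Things in the scene. Friction and masses are not known exactly. Their poses are not given: they have to be found in the camera images.
- tray: White moulded high chair tray, fixed, 420 mm (x) by 760 mm (y), with a rim 12 mm wide whose top is 22 mm above the bench. The tray's flat floor is 12 mm above the bench (world z = 0.012). Origin at the centre of its underside.
- plate: Green silicone suction plate, fixed on the tray floor, 245 mm long (its x), 130 mm wide (its y). Origin on the tray floor, under the middle of the step between its halves; x points from the low ribbed half (x -115 to 0 mm) to the raised half (x 0 to 130 mm), z up. The step is upright, 7 mm high above the rib tops, and can stop the biscuit's far edge.
- plate_channel (a point): Mouth of the low half's channel: plate x = -115, y = 0, z = 4 mm, on the 4 mm base sheet. Two ribs along plate x, 8 mm wide, centred at y = +34 and -34 mm, tops at z = 16 mm, leave a channel 60 mm wide and 12 mm deep, open at this end. It ends at x = -30 mm, where a pad level with the rib tops (z = 16 mm) runs to the step.
- plate_raised (a point): Centre of the raised half's flat, lighter green top (plate x = 65, y = 0, z = 23 mm), 130 by 130 mm.
- biscuit: Rigid oat biscuit, a flat disc 90 mm across and 12 mm thick, 50 to 100 g, oat brown on its +z face, pink iced on its -z face. Origin at its centre. It starts on the ribs and pad of the plate's low half, iced side down, far edge 2 to 10 mm short of the step. Its near edge bridges the channel between the ribs, so a blade fits beneath it there.
- spatula: Loose cranked spatula, 194 mm long, about 130 g, standing on the mat on its blade and back foot, handle level. Origin on the standing surface straight under the middle of the grip; x points to the blade's tip, z up. A thin neck joins blade and handle from x = 64 to 30 mm; at the back a leg goes down to a cross foot 58 mm wide at x = -60 mm, z = 0.
- spatula_grip (a point): Middle of the grip, 45 mm above the origin. Bamboo handle: level bar along spatula x from x = -60 to 35 mm, 18 mm wide (y), 16 mm tall.
- spatula_tip (a point): Middle of the blade tip's lower edge, spatula x = 130 mm, z = 0. Steel blade, flat and level when standing: 70 mm long (x = 60 to 130 mm), 40 mm wide, 3 mm thick.
- mat: Grey silicone resting mat, fixed on the tray floor, 240 mm (its x) by 90 mm (its y), 3 mm thick, top at world z = 0.015. Origin at the centre of its underside. The spatula starts standing on it lengthwise, its origin near mat x = -35 mm, y = 0, its blade towards mat +x.
- bowl: Green silicone suction bowl, fixed on the tray, 116 mm across, 45 mm high. Origin at the centre of its underside. Bystander.
- cup: Stainless steel sippy cup with blue lid and spout, 70 mm across, 113 mm high, loose. Origin at the centre of its underside. Bystander.
- snackbox: Blue snack container, shut, with a white clip latch, 90 mm square, 55 mm high, loose. Origin at the centre of its underside. Bystander.
- spoon: Bamboo spoon, 127 mm long, 7 mm high, lying on the tray near its far edge, loose. Origin on its underside near its middle. Bystander.
Mind the look-alikes: they are no part of the job. Leave any orange look-alike of the spatula alone. Of the things that look like the biscuit, the smaller one is meant.

How it is judged (in metres and radians):
On the way, in this order (a step that is already met when the one before it is completed fails the run):
1. the spatula, lifted off its mat, tips the biscuit up by more than 30 degrees (contact force between spatula and biscuit above 0.02 N and angle between biscuit's own z axis and vertical above 0.52 rad and contact force between spatula and mat below 0.01 N), for 0.05 s.
2. the biscuit lies iced side up on the raised half (angle between biscuit's own z axis and vertical above 2.97 rad and x of biscuit in the frame of plate above 0.02 m and z of biscuit in the frame of plate below 0.035 m), for 0.2 s.
At the end, for the whole second after the job is handed in: The biscuit rests flat (within 10 deg), iced side up, on the plate's raised half, centre 20 to 115 mm past the step and within 50 mm of the centre line; the spatula stands upright (within 6 deg) on the mat, its origin within 90 mm of the mat's centre, released and at rest (all of step 2 and x of biscuit in the frame of plate below 0.115 m and y of biscuit in the frame of plate between -0.05 and 0.05 m and z of biscuit in the frame of plate above 0.025 m and linear speed of each of biscuit, spatula below 0.02 m/s and angle between spatula's own z axis and vertical below 0.1 rad and z of spatula in the frame of mat between 0 and 0.008 m and contact force between spatula and mat above 0.3 N and horizontal distance between spatula and mat below 0.09 m); the robot touches nothing.
It fails at once if the gripper or arm touches the biscuit (contact force between any of the arm, the fingers and biscuit above 0.1 N).
It fails at once if the biscuit comes down on the tray (contact force between biscuit and tray above 0.1 N).
It fails at once if the biscuit's centre is lifted higher than 130 mm above the tray floor (height (world z) of biscuit above 0.142 m).
It fails at once if the cup, snack container or spoon is moved by more than 20 mm (distance of any of cup, snackbox, spoon from where it was at the start of the episode above 0.02 m).
It also fails if it takes over 51 s, if anything falls off the work surface, if the arm or the gripper's body presses on something with over 40 N, if the wrist force passes 120 N, or if a joint passes its speed limit or range.

## Working session

There is one attempt and no reset: what is moved stays moved. The work goes in short steps, each a Python script; the robot and the scene stay as the last script left them, time stands still between calls to the robot, and variables do not carry over. Pictures are saved under pics/ and viewed, at most 10 in all, crops included, and the job is handed in when it is done.

```bash
ls; mkdir -p pics; python3 - <<'E'
from rig import arm
import cv2,numpy as np
for n in("top","side"):
    im=arm.snapshot(n); cv2.imwrite(f"pics/{n}0.png",im[:,:,::-1])
    c=arm.get_calibration(n); print(n,np.array(c["intrinsics"]).round(1).tolist(),np.array(c["cam_to_world"]).round(3).tolist())
print(arm.grip_depth,arm.current_t())
E
```

```text
pics
top [[367.2, 0.0, 257.2], [0.0, 367.2, 186.8], [0.0, 0.0, 1.0]] [[-0.028, -0.996, 0.081, 0.398], [-0.999, 0.029, 0.015, -0.116], [-0.018, -0.081, -0.997, 1.063], [0.0, 0.0, 0.0, 1.0]]
side [[452.2, 0.0, 255.1], [0.0, 452.2, 193.2], [0.0, 0.0, 1.0]] [[-0.92, -0.276, 0.28, 0.103], [-0.393, 0.628, -0.672, 0.804], [0.01, -0.728, -0.686, 0.964], [0.0, 0.0, 0.0, 1.0]]
0.0188 0.1
```

View pics/top0.png

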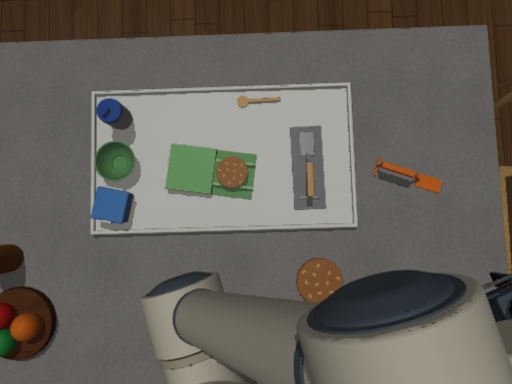

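View pics/side0.png

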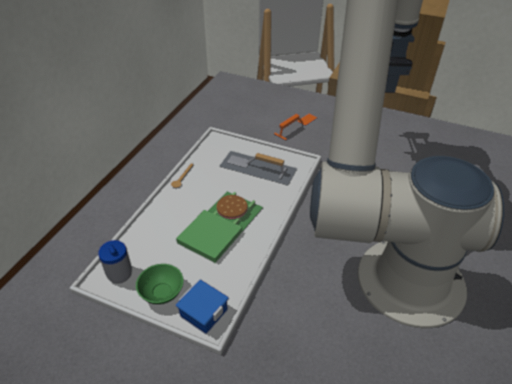

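Candidates: two spatulas, the bamboo-handled one standing on the grey mat at top-view (309,170) and the orange one off the tray at (408,175). The mat one matches the description. Two biscuits, the one on the green ribs at (232,173) and a larger one on the bench at (320,282). The smaller, on the plate, is meant. I'll confirm this in one crop and take wrist views from above.

```bash
cat > h.py <<'E'
import numpy as np,cv2
from rig import arm
def ray(cal,uv,z):
    K=np.array(cal["intrinsics"]);T=np.array(cal["cam_to_world"])
    d=T[:3,:3]@np.linalg.inv(K)@np.array([uv[0],uv[1],1.]);o=T[:3,3]
    return o+d*(z-o[2])/d[2]
def down(a):  # tool pointing down, tool y along horizontal angle a (deg)
    a=np.radians(a);y=np.array([np.cos(a),np.sin(a),0]);z=np.array([0,0,-1.])
    return np.column_stack([np.cross(y,z),y,z])
E
python3 - <<'E'
from h import *
im=cv2.imread("pics/top0.png")[80:310,150:450]
cv2.imwrite("pics/crop.png",cv2.resize(im,None,fx=2.6,fy=2.6,interpolation=cv2.INTER_CUBIC))
c=arm.get_calibration("top")
for n,uv,z in[("mat",(308,167),.015),("spat blade",(307,133),.015),("grip",(310,180),.06),("bisc",(232,173),.04),("rais",(192,168),.035)]:print(n,ray(c,uv,z).round(3))
print(arm.current_tool_rot().round(2).tolist())
m=ray(c,(308,167),.015);b=ray(c,(222,172),.03)
for k,(p) in enumerate((b,m)):
    for a in(90,-90):
        q=arm.solve_ik([p[0]-.06,p[1],.36],down(a)); print(a,None if q is None else np.round(q,0))
    print(np.round(arm.get_calibration("wrist")["cam_to_world"],3).tolist())
E
```

```text
mat [ 0.536 -0.247  0.015]
spat blade [ 0.635 -0.248  0.015]
grip [ 0.494 -0.246  0.06 ]
bisc [ 0.522 -0.031  0.04 ]
rais [0.54  0.083 0.035]
[[0.93, 0.36, -0.0], [0.36, -0.93, 0.0], [0.0, -0.0, -1.0]]
90 [ -8.   8.  84.  -0.  87. -98.]
-90 [-8.  8. 84. -0. 87. 82.]
[[0.358, -0.904, -0.232, 0.288], [-0.934, -0.347, -0.087, -0.558], [-0.002, 0.248, -0.969, 0.385], [0.0, 0.0, 0.0, 1.0]]
90 [ -34.   15.   76.   -0.   89. -124.]
-90 [-34.  15.  76.  -0.  89.  56.]
[[0.358, -0.904, -0.232, 0.288], [-0.934, -0.347, -0.087, -0.558], [-0.002, 0.248, -0.969, 0.385], [0.0, 0.0, 0.0, 1.0]]
```

View pics/crop.png

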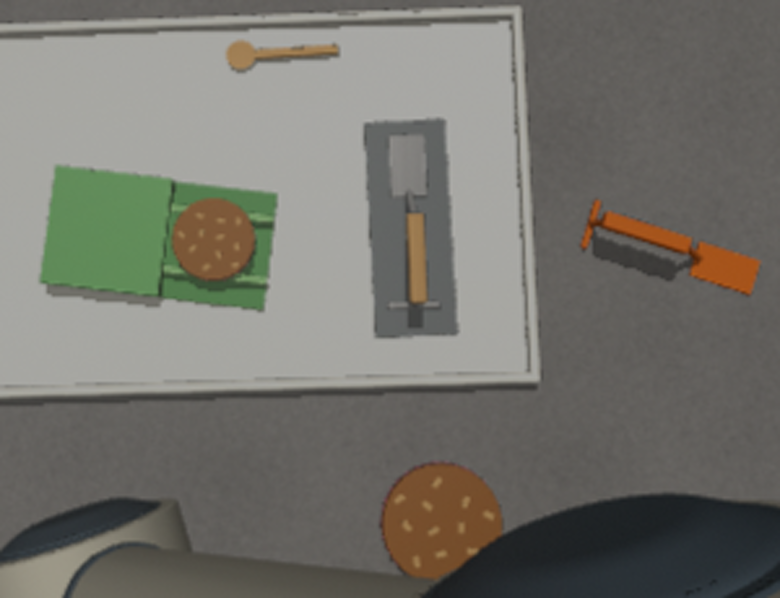

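The crop shows the bamboo spatula on its grey mat (crop 410,230), the orange one outside the tray (670,250), the small biscuit on the plate ribs (213,238) and the big look-alike on the bench (442,520). So I'll use the bamboo spatula and the small biscuit. Next is a closer view from the wrist camera.

```bash
python3 - <<'E'
from h import *
arm.move_to([.59,-.09,.33],down(-90))
c=arm.get_calibration("wrist"); im=arm.snapshot("wrist"); cv2.imwrite("pics/w1.png",im[:,:,::-1])
np.savez("w1.npz",**{k:np.array(v) for k,v in c.items()})
print(np.round(c["intrinsics"],0).tolist(),np.round(c["cam_to_world"],3).tolist(),arm.current_t(),arm.current_joint_positions())
cv2.imwrite("pics/w1x.png",cv2.resize(im[:,:,::-1],(800,600),interpolation=cv2.INTER_CUBIC))
E
```

```text
[[291.0, 0.0, 256.0], [0.0, 291.0, 195.0], [0.0, 0.0, 1.0]] [[-0.0, -0.969, -0.249, 0.659], [-1.0, 0.0, 0.0, -0.09], [-0.0, 0.249, -0.969, 0.502], [0.0, 0.0, 0.0, 1.0]] 2.3833 [-1.44724999e+01  2.10030842e+01  7.10055742e+01 -6.40661396e-03
  8.80083899e+01  7.55758080e+01]
```

View pics/w1x.png

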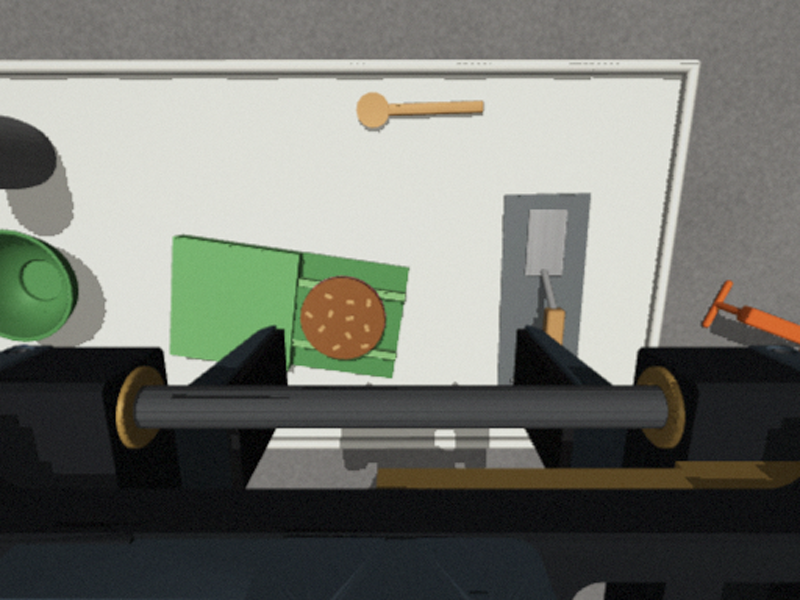

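The wrist view at 800x600 shows the raised half near (235,300), the biscuit at (343,318) and the spatula blade at (547,242). The gripper hides the handle, so I'll back off and lower for a sharper measurement.

```bash
cat > meas.py <<'E'
from h import *
def look(name):
    c=arm.get_calibration("wrist"); im=arm.snapshot("wrist"); cv2.imwrite(f"pics/{name}.png",im[:,:,::-1]); return c,im
def masks(im):
    hsv=cv2.cvtColor(im,cv2.COLOR_RGB2HSV); h,s,v=cv2.split(hsv)
    green=(h>45)&(h<75)&(s>70)
    brown=(h<14)&(s>110)&(v>60)   # biscuit
    bamboo=(h>=13)&(h<22)&(s>90)&(v>100)
    return dict(h=h,s=s,v=v,green=green,brown=brown,bamboo=bamboo)
def comps(m,c,z,mina=60):
    n,l,st,ce=cv2.connectedComponentsWithStats(m.astype(np.uint8))
    for i in range(1,n):
        if st[i,4]>=mina:
            cn=max(cv2.findContours((l==i).astype(np.uint8),cv2.RETR_EXTERNAL,cv2.CHAIN_APPROX_NONE)[0],key=len)[:,0]
            P=np.array([ray(c,p,z)[:2] for p in cn])
            yield st[i,:].tolist(),ce[i],P
E
python3 - <<'E'
from meas import *
arm.move_to([.47,-.11,.25],down(-90))
c,im=look("w2"); np.savez("w2.npz",**{k:np.array(v) for k,v in c.items()})
M=masks(im)
for n,z in(("green",.035),("brown",.04),("bamboo",.068)):
    for st,ce,P in comps(M[n],c,z):
        (cx,cy),(w,h),a=cv2.minAreaRect((P*1000).astype(np.float32)); print(n,st,ce.round(1),"rect mm",round(cx,1),round(cy,1),round(w,1),round(h,1),round(a,1))
gray=(M["s"]<60)&(M["v"]<130)&(M["v"]>50)
for st,ce,P in comps(gray,c,.015,800): print("gray",st,ce.round(1),[round(x,1) for x in np.ravel(np.hstack(cv2.minAreaRect((P*1000).astype(np.float32))))])
cv2.imwrite("pics/w2x.png",cv2.resize(im[:260,60:480,::-1],None,fx=1.9,fy=1.9,interpolation=cv2.INTER_CUBIC))
E
```

```text
green [51, 61, 197, 126, 14860] [132.3 122.8] rect mm 529.2 30.6 245.0 129.0 81.5
brown [160, 97, 69, 69, 2691] [193.7 131.7] rect mm 524.4 -30.3 87.9 85.4 90.0
brown [485, 105, 27, 40, 362] [499.2 125. ] rect mm 530.5 -425.6 23.4 53.0 70.0
brown [325, 292, 24, 8, 87] [338.7 296.1] rect mm 286.2 -229.9 10.6 34.3 3.4
bamboo [159, 96, 69, 71, 3767] [192.7 131. ] rect mm 525.4 -35.0 81.3 81.5 90.0
bamboo [356, 118, 21, 78, 1119] [366.1 155.9] rect mm 494.6 -244.0 93.7 17.6 0.3
bamboo [75, 237, 13, 49, 173] [ 79.  261.7] rect mm 357.5 124.5 13.7 72.0 78.5
bamboo [424, 237, 15, 49, 253] [432.9 262.4] rect mm 356.9 -344.2 72.6 17.0 10.3
bamboo [323, 295, 26, 12, 93] [338.3 300.2] rect mm 293.6 -220.9 14.6 34.0 21.2
gray [411, 0, 101, 226, 900] [457.4 137.7] [np.float64(530.9), np.float64(-427.1), np.float64(148.4), np.float64(291.2), np.float64(84.6)]
gray [469, 0, 43, 70, 1569] [491.   34.9] [np.float64(643.0), np.float64(-411.6), np.float64(79.3), np.float64(55.4), np.float64(0.3)]
gray [320, 27, 77, 212, 4591] [360.4 146. ] [np.float64(508.1), np.float64(-246.4), np.float64(285.5), np.float64(93.7), np.float64(2.5)]
gray [85, 244, 340, 69, 11474] [253.  268.6] [np.float64(298.6), np.float64(-107.8), np.float64(117.4), np.float64(523.5), np.float64(0.5)]
```

View pics/w2x.png

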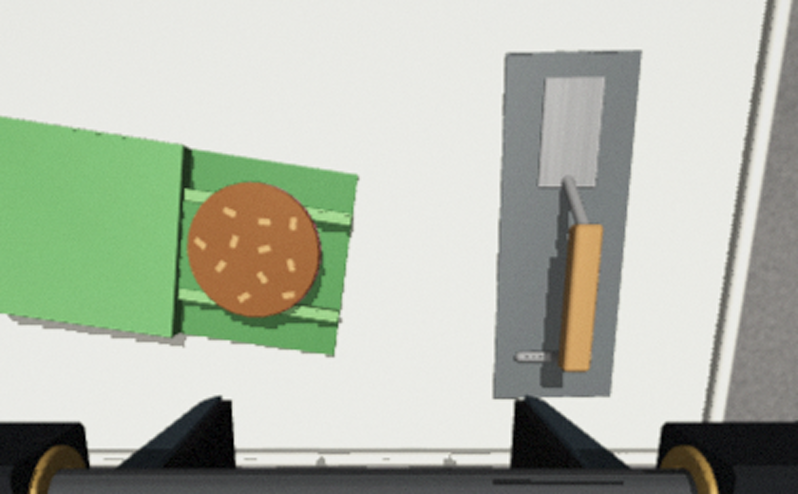

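The view clearly shows the plate step from (183,147) to (173,336), the biscuit at (253,248), the blade at (571,132), the handle at (582,298) and the mat corners. I'll turn these into poses, using the measured handle for the grasp.

```bash
python3 - <<'E'
from meas import *
c=dict(np.load("w2.npz"))
P=lambda x,y,z: ray(c,(60+x/1.9-.25,y/1.9-.25),z)*1000
r=lambda a:np.round(a,1)
mat=[P(*p,.015) for p in((505,52),(641,51),(610,396),(494,398))]
print("mat",r(np.mean(mat,0)),r(mat[0]-mat[3]),r(mat[1]-mat[2]))
bl=[P(*p,.018) for p in((546,77),(606,77),(597,187),(538,187))]
print("blade",r(np.mean(bl,0)),r([np.ptp(np.array(bl)[:,0])]))
hd=[P(*p,.068) for p in((574,225),(602,225),(590,370),(562,370))]
print("handle",r(np.mean(hd,0)),r(hd[0]-hd[3]))
d=np.mean(bl,0)-np.mean(hd,0);print("yaw spat",np.degrees(np.arctan2(d[1],d[0])),np.hypot(*d[:2]),"exp 107.5")
s=[P(183,147,.035),P(173,336,.035)];print("step",r(np.mean(s,0)),r(s[0]-s[1]))
e=[P(358,176,.016),P(333,355,.016)];print("low end",r(np.mean(e,0)),r(e[0]-e[1]))
d=np.mean(s,0)-np.mean(e,0);print("plate yaw",np.degrees(np.arctan2(d[1],d[0])),np.hypot(*d[:2]))
im=cv2.imread("pics/w2.png")[:,:,::-1].copy();M=masks(im)
m=((M["brown"]|M["bamboo"]).astype(np.uint8)); m[:, :140]=0;m[:,250:]=0;m[220:]=0
m=cv2.morphologyEx(m,cv2.MORPH_CLOSE,np.ones((5,5)))
cn=max(cv2.findContours(m,cv2.RETR_EXTERNAL,cv2.CHAIN_APPROX_NONE)[0],key=len)[:,0]
Q=np.array([ray(c,p,.040)[:2]*1000 for p in cn]); print("bisc",cv2.minEnclosingCircle(Q.astype(np.float32)),Q.min(0),Q.max(0))
# raised top
g=M["green"]&(M["v"]>150)
for st,ce,Pp in comps(g,c,.035,800): print("raised",st,[np.round(x,1) for x in cv2.minAreaRect((Pp*1000).astype(np.float32))])
E
```

```text
mat [ 533.2 -245.5   15. ] [239.8   5.6   0. ] [238.8   4.7   0. ]
blade [ 601.9 -245.5   18. ] [69.6]
handle [ 494.8 -244.    68. ] [92.7  0.4  0. ]
yaw spat -0.7790770789444794 107.1165081314197 exp 107.5
step [528.2  23.2  35. ] [125.9 -17.9   0. ]
low end [510.8 -90.   16. ] [127.7 -19.8   0. ]
plate yaw 81.30505425410857 114.51322065734388
bisc ((524.3417358398438, -29.517423629760742), 44.71256637573242) [480.371351   -74.19352504] [568.34246709  14.76906012]
raised [51, 61, 105, 116, 10283] [array([537.7,  88.1]), array([128.7, 129. ]), np.float64(81.5)]
raised [154, 79, 94, 81, 1936] [array([532.8, -36.8]), array([112.5,  98.9]), np.float64(81.7)]
raised [157, 161, 80, 26, 955] [array([469.5, -30.2]), array([106.8,  20.5]), np.float64(81.5)]
```

```bash
cat >> h.py <<'E'
YAW=np.radians(81.5);O=np.array([.5281,.0235,.012]);PX=np.array([np.cos(YAW),np.sin(YAW),0]);PY=np.array([-np.sin(YAW),np.cos(YAW),0]);Z=np.array([0,0,1.])
def tip_pose(x,z,y=-.004,off=np.zeros(3)):
    "level spatula, tip lower edge at plate (x,y,z) in m -> TCP"
    return O+PX*(x-.130)+PY*y+Z*(z+.045-arm.grip_depth)+off, down(-90+81.5)
GR=np.array([.5072,-.2442,.060-arm.grip_depth]);GA=-90.5
E
python3 - <<'E'
from h import *
arm.move_to(GR+[0,0,.07],down(GA)); arm.move_l(GR,feed=.1); arm.grip(0.01)
print(arm.current_width(),arm.current_grasp_force(),arm.current_force().round(2),arm.current_ee_pos().round(4))
arm.move_l(GR+[0,0,.09],feed=.12)
p,R=tip_pose(-.14,.05); arm.move_to(p,R)
print(arm.current_width(),arm.current_force().round(2),arm.current_t())
for n in("wrist","side"):
    im=arm.snapshot(n);cv2.imwrite(f"pics/g_{n}.png",im[:,:,::-1])
c=arm.get_calibration("wrist");np.savez("g.npz",**{k:np.array(v) for k,v in c.items()})
a=cv2.imread("pics/g_wrist.png");b=cv2.imread("pics/g_side.png")[100:300,150:400]
cv2.imwrite("pics/g.png",np.vstack([cv2.resize(a[:230],(760,341)),cv2.resize(b,(320,256))[:,:].copy() if 0 else cv2.copyMakeBorder(cv2.resize(b,(320,256)),0,0,0,440,cv2.BORDER_CONSTANT)]))
E
```

```text
0.01774326917263646 29.9954491853714 [ 0.12  0.57 -1.51] [ 0.5071 -0.2442  0.0411]
0.01767081171478022 [ 0.24  0.67 -1.24] 8.0833
```

View pics/g.png

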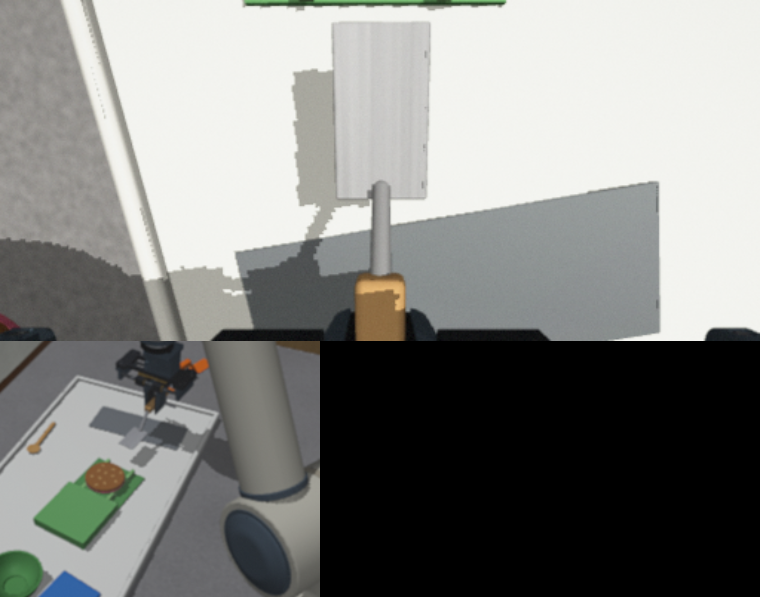

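The held blade lies straight ahead in the wrist view, tip edge from (333,22) to (430,22), with the plate's low end just beyond. I'll check the tip position from these pixels, then insert and flip if it agrees.

```bash
python3 - <<'E'
from h import *
c=dict(np.load("g.npz")); s=512/760
t=[ray(c,(u*s,22*s),.065) for u in(333,430)]; print("width",np.linalg.norm(t[1]-t[0]))
w=np.mean(t,0)-O; ex,ey=w@PX+.14,w@PY+.004; print("tip err mm",ex*1e3,ey*1e3)
if max(abs(ex),abs(ey))>.007: raise SystemExit("check")
go=lambda x,z,f:arm.move_l(*tip_pose(x-ex,z,-.004-ey),feed=f)
go(-.13,.008,.12); go(-.064,.008,.06)
print("ins",arm.current_force().round(2),arm.current_t())
im=arm.snapshot("wrist");cv2.imwrite("pics/ins.png",im[:,:,::-1])
r=.064
for th in (15,35,50,65,80,90,100,112):
    a=np.radians(th); go(-r*np.cos(a),.013+r*np.sin(a),.07 if th<80 else .05)
    if th in(35,80):
        im=arm.snapshot("side");cv2.imwrite(f"pics/f{th}.png",im[:,:,::-1]); print(th,arm.current_force().round(2))
arm.sleep(.5)
A=arm.snapshot("side")[120:320,130:380,::-1];T=arm.snapshot("top")[100:240,120:330,::-1]
B=[cv2.imread(f"pics/f{k}.png")[120:320,130:380] for k in(35,80)]
f=lambda x:cv2.resize(x,(380,300))
cv2.imwrite("pics/fl.png",np.vstack([np.hstack([f(B[0]),f(B[1])]),np.hstack([f(A),f(T)])])); print(arm.current_t())
E
```

```text
width 0.03906704419790542
tip err mm 1.0323496242865549 0.17620693987719077
ins [ 0.11  0.14 -1.41] 9.9417
35 [-0.21 -0.37 -1.24]
80 [-0.08 -0.83 -0.69]
14.05
```

View pics/fl.png

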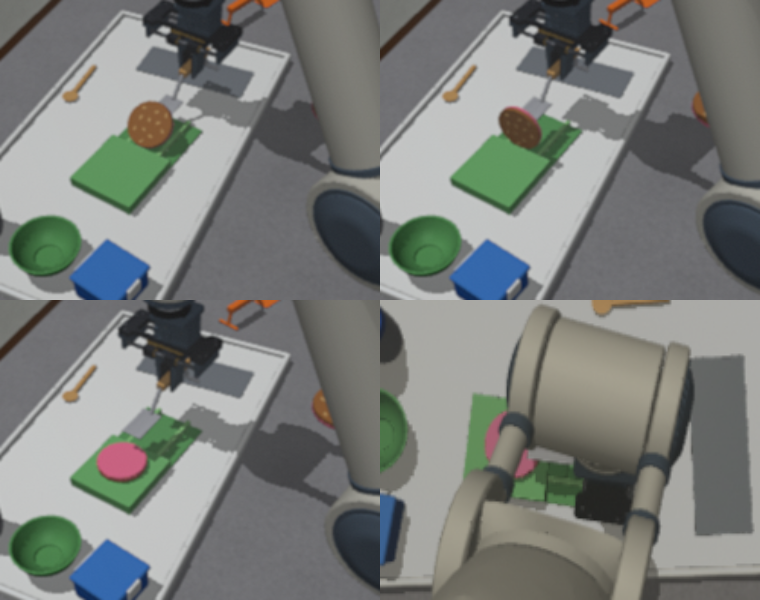

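The biscuit was stood up and now lies pink side up on the raised half (lower-left panel, 122,462). Next I'll stand the spatula back on its mat.

```bash
python3 - <<'E'
from h import *
arm.move_l(*tip_pose(-.14,.09),feed=.2)
arm.move_to(GR+[0,0,.07],down(GA)); arm.move_l(GR+[0,0,.012],feed=.12); arm.move_l(GR+[0,0,.0005],feed=.03)
print(arm.current_force().round(2)); arm.grip(.06); arm.move_l(GR+[0,0,.09],feed=.12)
arm.move_to([.47,-.11,.25],down(-90)); arm.sleep(.3)
from meas import look,comps
c,im=look("end"); hsv=cv2.cvtColor(im,cv2.COLOR_RGB2HSV);h,s,v=cv2.split(hsv)
for st,ce,P in comps((h>160)&(s>60),c,.047,300):
    (x,y),r=cv2.minEnclosingCircle((P*1000).astype(np.float32)); w=np.array([x,y,0])/1000-O; print("pink",st,x,y,r,"plate mm",w@PX*1e3,w@PY*1e3)
for st,ce,P in comps((h>=13)&(h<22)&(s>90)&(v>100),c,.068,500): print("bamboo",cv2.minAreaRect((P*1000).astype(np.float32)))
cv2.imwrite("pics/endx.png",cv2.resize(im[:260,:480,::-1],None,fx=1.6,fy=1.6)); print(arm.current_t())
E
```

```text
[-0.18 -0.61 -0.83]
pink [70, 81, 74, 74, 4197] 539.95166015625 76.01483917236328 45.51723861694336 plate mm 53.68979591197065 -3.9592924480723473
bamboo ((494.21875, -242.94146728515625), (93.39064025878906, 18.69745635986328), 0.32798197865486145)
bamboo ((292.0830993652344, -212.1927490234375), (415.5679626464844, 23.766027450561523), 89.99549865722656)
20.325
```

View pics/endx.png

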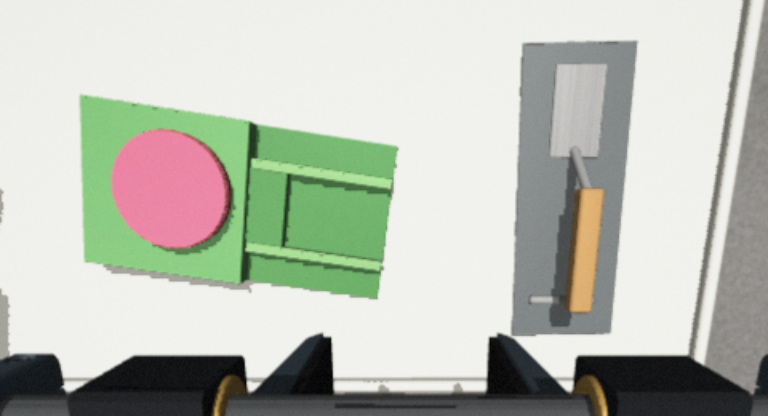

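The biscuit lies flat, pink side up, at plate (54, -4) mm (pixel 171,188). The spatula stands on the mat where it started (blade 580,110; handle 585,250).

```bash
python3 -c "
from rig import arm
print(arm.sign_off())"
```

```text
the job is handed in; nothing more can be done
None
```

I handed the job in at about 20 s of the 51 s allowed: the biscuit lies flat, iced side up, on the raised half (about 54 mm past the step, 4 mm off the centre line), and the spatula stands released on its mat; the verdict was not reported back.

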